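# Mix a sample vial, seat it in the reader and hold the ratchet lever at four clicks

## Task

Mix the green-capped sample vial by pressing it down, upright, on the touch mixer's round pad until the pad is fully depressed, keep it down for about a second, then stand the vial fully down in the round well of the bench reader and let go of it. Then swing the reader's ratchet lever away from its rest by exactly four clicks, counted by feel, never going on to a fifth, and finish still holding the lever there with the gripper, because it springs back when let go. Keep the sample upright and leave the other two vials and the yellow-capped jar where they are.

Things in the scene. Friction and masses are not known exactly. Their poses are not given: they have to be found in the camera images.
- sample: Sample vial with a GREEN cap: white cylinder, 36 mm diameter, 80 mm tall (cap: top 18 mm, 35 mm diameter), 55 to 100 g. Origin: centre of its underside, z up. It stands loose on the bench in one of three places, two other vials alike but for the cap in the others.
- mixer_pad (a joint): Sprung pad of the touch mixer, in m: 0 = up, 0.008 = fully depressed (grows downward). About 2 N starts it, about 7 N holds it fully down.
- pad_top (a point): Centre of the top face of the mixer's round pad (60 mm diameter, black with a blue disc), 72 mm above the bench when up. The mixer is a white box 110 x 110 x 54 mm, fixed to the bench, the pad on its middle.
- reader: The bench reader: white base with a green foot line, 240 (x) x 290 (y) x 35 mm tall, fixed to the bench. Origin: centre of its underside, z up; its x points away from the robot at yaw 0. It carries the well, the reading head on rails beyond the well (+x side, top 91 mm above the bench) and the lever.
- well (a point): Centre of the floor of the round well on the reader, 35 mm above the bench; axes as the reader's. The well is a black collar of 44 mm inner and 56 mm outer diameter, 12 mm high, open at the top; the vial stands on its floor.
- lever (a joint): Ratchet lever angle in rad about a vertical axis: 0 = at rest on its stop, grows CLOCKWISE seen from above (handle away from the well), stop at 1.3. A spring always pulls it back: 8 N at the handle at rest, 11 N near click 4; it does not stay when let go. It drives the reading head towards the vial (35 mm per rad), never touching it.
- lever_grip (a point): Point on the axis of the lever's upright round RED handle (14 mm diameter, from 59 to 114 mm above the bench), 90 mm above the bench and 110 mm from the lever's axis; x points outward along the lever, z up. The handle can be pinched from above or pushed.
- lever_pivot (a point): Point on the lever's vertical axis, 90 mm above the bench. Hub: aluminium disc, 94 mm over six brass teeth, top at 65 mm. First click 0.15 to 0.35 rad from rest, then one every 0.2 rad (22 mm at the handle): the resistance at the handle jumps up to 6 N above the usual, sinks over 0.15 rad to as much as 5 N below it (half-way the tooth snaps past: the click), then recovers.
- click_plate: Fixed pawl of the ratchet: blue block beside the hub with a small brass sprung pawl. Origin: on the lever's axis, 35 mm above the bench, z up. It is set about this axis differently each time (by up to 0.1 rad). Measured clockwise from its x axis to the lever's x axis, the rest is 0.05 to 0.25 rad and the six teeth snap past (clicks 1 to 6) at 0.4, 0.6, 0.8, 1.0, 1.2, 1.4 rad.
- vial_blue: Bystander: vial with a blue cap, 36 mm diameter, 80 mm tall, origin at its underside.
- vial_orange: Bystander: vial with an orange cap, 36 mm diameter, 80 mm tall, origin at its underside.
- buffer_jar: Bystander: white jar with a yellow cap, 60 mm diameter, 80 mm tall, origin at its underside.

How it is judged:
By the outcome, as a careful person would: the job done as asked, in the order asked, and still so for the second after the job is handed in, while the arm keeps its last pose, push and grip.
It also fails if it takes over 72 s, if anything falls off the work surface, if the arm or the gripper's body presses on something with over 40 N, if the wrist force passes 120 N, or if a joint passes its speed limit or range.

## Robot

A 6-joint arm with a two-finger parallel gripper is mounted at the origin on the work surface. World frame = base frame: x ahead of the robot, y to its left, z up, the work surface at z = 0. Lengths are in m, angles in rad, forces in N, time in s.
With the tool pointing down it reaches from about 0.325 to 0.9 m from the base axis. Payload 3.5 kg.
Tool frame: the origin (TCP) lies between the finger pads; the fingertips stand arm.tip_reach ahead of it and the grasp point (between the pads) lies 8 mm behind it (arm.tip_reach is the distance from the TCP to the fingertips, in m); z points along the fingers, y is the line along which they close (so a half turn about z gives the same grasp; the last joint's range is limited). The gripper opens to 85 mm and grips with 20 to 120 N. Pads are 22 mm wide; open, the fingers measure 114 mm over their backs; the gripper's body (76 mm by 85 mm) begins 54 mm behind the grasp point. The pads swing forward as they close: fully open they stand 13 mm farther back than shut.
Start: joints at [1.018, 0.276, -0.026, 1.268, 0, 1.467], TCP at [0.272, 0.563, 0.242] pointing down, gripper open.
Joint ranges: [-3.12, 3.12], [-0.85, 1.88], [-1.08, 1.24], [-1.95, 2.15], [-1.57, 1.53], [-3.14, 3.14]. Speed limits (rad/s): [2.57, 2.57, 3.14, 3.14, 3.14, 3.14].

## Interface

Orientations are given as a unit quaternion [w, x, y, z].
In Python, from workcell import telemetry, imaging, arm, finder gives the robot as it stands.
- The arm moves only by the tool carry_out, never from a script. Its argument "deltas" is a list of rows, each a list of 5 numbers: the finger opening in m, from 0 to 0.0854, then the shift along the world's x, y, z in m, then the turn about the world's z in rad. A call has 1 to 20 rows; each row shifts and turns the commanded pose from where the row before left it; what a row does not reach is not made up. A row lasts 1/12 s, in which the tool goes at most 41.7 mm and 7.16 degrees, less where a joint would pass 70% of its speed; a pose out of reach is approached as far as the arm can. A call is refused whole if a number of a shift passes 0.0417 or a number of a turn 0.125, either way. A call with a gripper value outside its range is refused whole. The fingers move at their own pace and stop on an object; "force" is the grip in N (left out, the last holds). Time passes only in rows, so rows that do not move let the fingers close. It gives the time, the measured TCP pose, the force, the opening and the grip force at its end, in the units of the state.
- telemetry.read_state(): the state, without advancing time (a new reading comes with each control period).
- imaging.grab_frame(name): name is "scene" or "top" or "wrist"; returns a dict with "frame" (420x560x3 uint8, blue, green, red), "mtx" (3x3 intrinsics, pixels), "k1" (the pictures are not rectified: a ray, as slopes to the right and down, at radius r is drawn at 1 + k1 r^2 times it, then the intrinsics apply), "xyz" and "attitude" of the camera in the world. Camera axes: x right, y down, z forward; pixel columns grow to the right and rows downward; lengths in m; the calibration is good to about 2 mm. A picture is of the moment at which its call begins. There is no depth.
- arm.sign_off(): hands the job in; it is judged then, once.
Trained networks look in a picture, given as the dict that the camera call returned (one of the last four; its "shot" number tells which), for a name from the list of things; names that differ only in an ending like _2 or _b are one class to them, and where a whole thing is asked for, a point or a joint stands for the part that bears it (a point fixed in the world has none). Each returns a list of dicts, best first, with "p" (0 to 1); they miss things now and then, are a little off and sometimes report something else, mostly with a low value. They report only what shows in the picture. A call takes as long as a camera call.
- finder.look_for(picture, name): "pixel" ([column, row] in pixels, amid what is visible of it).
The state is a dict: "time_s": time; "qpos": joint angles; "dq": joint speeds; "tau": joint torques, N m; "eef_pos": TCP position; "orientation": TCP orientation; "wrist_force": force on the tool from outside, world axes, zero at the start; "torque": the same for the moment, N m; "gripper_width": opening from 0.0 (shut) to 1.0 (fully open); "gripper_force": force on a finger pad.
Only numpy, scipy, OpenCV 4.12 (cv2) and the standard library are available. Lean on these libraries where they do the work, as an engineer would, in place of code of your own. Each camera call takes 0.05 s, during which the arm holds its last target. There are 200 camera calls.

## Working session

There is one attempt and no reset: what is moved stays moved. The work goes in short steps, Python scripts to look and compute and a tool call to move; the robot and the scene stay as the last step left them, time stands still between calls to the robot, and variables do not carry over. Pictures are saved under pics/ and viewed, at most 10 in all, crops included, and the job is handed in when it is done.

Besides the shell and the picture viewer there is one more tool, called after "Request:" by a JSON object that holds its "method" and its "body". carry_out: Moves the arm, as the interface text tells. Its arguments: {"type":"object","properties":{"deltas":{"type":"array"},"force":{"type":"number"}},"required":["deltas"]}

```bash
ls; mkdir -p pics; cat > h.py <<'E'
import numpy as np, cv2
from scipy.spatial.transform import Rotation as R
from workcell import telemetry, imaging, arm, finder
def q(a):
    a=np.array(a,float)
    if a.shape==(3,3): return a
    return R.from_quat(a[[1,2,3,0]]).as_matrix()
def ray(p,px):
    K=np.array(p["mtx"],float)
    d=np.array([(px[0]-K[0,2])/K[0,0],(px[1]-K[1,2])/K[1,1]]);u=d.copy()
    for _ in range(20): u=d/(1+p["k1"]*(u@u))
    v=q(p["attitude"])@np.array([u[0],u[1],1]); return np.array(p["xyz"],float),v/np.linalg.norm(v)
def atz(p,px,z):
    c,v=ray(p,px); return c+v*(z-c[2])/v[2]
def tri(obs):
    A=np.zeros((3,3));b=np.zeros(3)
    for p,px in obs:
        c,v=ray(p,px);M=np.eye(3)-np.outer(v,v);A+=M;b+=M@c
    x=np.linalg.solve(A,b)
    res=[np.linalg.norm(np.cross(x-ray(p,px)[0],ray(p,px)[1])) for p,px in obs]
    return x,res
def proj(p,X):
    c=q(p["attitude"]).T@(np.array(X)-np.array(p["xyz"]));u=c[:2]/c[2];u=u*(1+p["k1"]*(u@u))
    K=np.array(p["mtx"]);return np.array([K[0,0]*u[0]+K[0,2],K[1,1]*u[1]+K[1,2]])
E
cat > a.py <<'E'
from h import *
np.set_printoptions(precision=4,suppress=True)
s=telemetry.read_state();print(s, arm.tip_reach)
P={}
for n in ("scene","top","wrist"):
    P[n]=imaging.grab_frame(n);p=P[n];cv2.imwrite(f"pics/{n}0.png",p["frame"]);print(n,p["xyz"],p["attitude"],p["mtx"],p["k1"])
    for o in ("sample","mixer_pad","pad_top","reader","well","lever","lever_grip","lever_pivot","click_plate","vial_blue","vial_orange","buffer_jar"):
        try: print(n,o,[(np.round(d["pixel"]).tolist(),round(d["p"],2)) for d in finder.look_for(p,o)[:2]])
        except Exception as e: print(n,o,e)
import pickle;pickle.dump(P,open("p0.pkl","wb"))
E
python3 a.py
```

```text
pics
{'time_s': 0.0, 'qpos': array([ 1.0176,  0.2771, -0.0279,  1.268 , -0.    ,  1.4674]), 'dq': array([ 0.0012,  0.0019,  0.0006,  0.0008,  0.0008, -0.0001]), 'tau': array([  0.0006, -44.5507,  29.5201,   0.0164,  -0.0001,  -0.    ]), 'eef_pos': array([0.2714, 0.5622, 0.2411]), 'orientation': array([-0.0004,  0.223 ,  0.9748, -0.0011]), 'wrist_force': array([ 0.6   ,  0.3051, -0.1869]), 'torque': array([-0.004 , -0.0185,  0.0003]), 'gripper_force': 0.0, 'gripper_width': 0.9975484569415562} 0.011
scene [1.1362 0.2516 0.8745] [-0.1677  0.4881  0.8059 -0.2902] [[490.6039   0.     277.3341]
 [  0.     490.6039 203.5709]
 [  0.       0.       1.    ]] -0.04511316184705795
scene sample [([203.0, 228.0], 0.9)]
scene mixer_pad [([239.0, 165.0], 0.76)]
scene pad_top [([238.0, 167.0], 0.9)]
scene reader []
scene well [([376.0, 252.0], 0.85)]
scene lever [([404.0, 258.0], 0.66)]
scene lever_grip [([402.0, 260.0], 0.83)]
scene lever_pivot [([405.0, 263.0], 0.67), ([253.0, 223.0], 0.44)]
scene click_plate [([427.0, 290.0], 0.78), ([205.0, 225.0], 0.16)]
scene vial_blue [([252.0, 226.0], 0.97)]

[... 521 characters left out ...]
6.0, 217.0], 0.6)]
top lever_pivot [([135.0, 218.0], 0.89)]
top click_plate [([108.0, 191.0], 0.49)]
top vial_blue [([295.0, 193.0], 0.81)]
top vial_orange [([403.0, 197.0], 0.82), ([343.0, 245.0], 0.73)]
top buffer_jar [([111.0, 192.0], 0.69), ([437.0, 278.0], 0.59)]
wrist [0.209  0.5924 0.3728] [0.1168 0.8389 0.5266 0.0728] [[342.6424   0.     276.3171]
 [  0.     342.6424 208.6966]
 [  0.       0.       1.    ]] -0.04503317092806025
wrist sample []
wrist mixer_pad []
wrist pad_top []
wrist reader [([79.0, 411.0], 0.73)]
wrist well [([79.0, 407.0], 0.74)]
wrist lever []
wrist lever_grip []
wrist lever_pivot []
wrist click_plate []
wrist vial_blue []
wrist vial_orange []
wrist buffer_jar []
```

View pics/scene0.png

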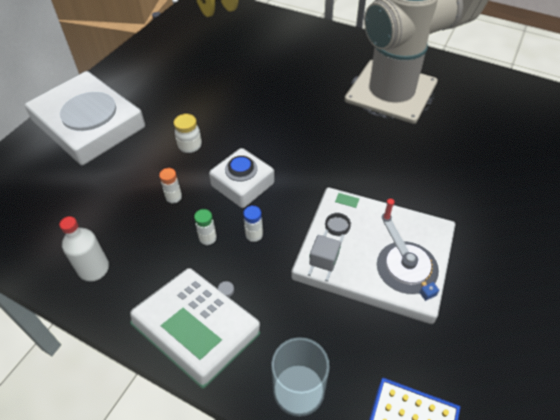

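View pics/top0.png

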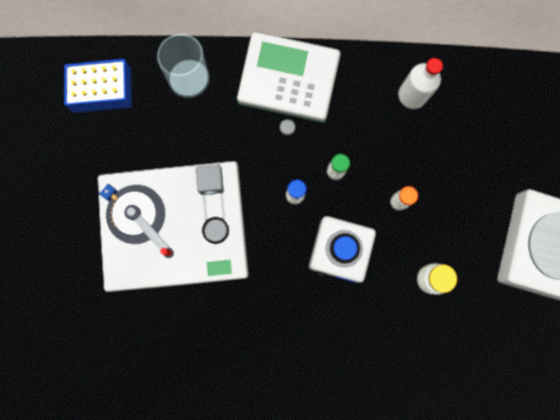

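```bash
cat > b.py <<'E'
from h import *
import pickle
np.set_printoptions(precision=4,suppress=True)
P=pickle.load(open("p0.pkl","rb"))
def blob(p,near,h0,h1,s=90,v=50,rad=35):
    hsv=cv2.cvtColor(p["frame"],cv2.COLOR_BGR2HSV);H,S,V=[hsv[...,i].astype(int) for i in range(3)]
    m=((S>s)&(V>v)&(((H>=h0)&(H<=h1)) if h0<h1 else ((H>=h0)|(H<=h1)))).astype(np.uint8)
    n,l,st,c=cv2.connectedComponentsWithStats(m)
    k=[i for i in range(1,n) if np.linalg.norm(c[i]-near)<rad and st[i][4]>8]
    i=max(k,key=lambda i:st[i][4]);return c[i],st[i]
O={"sample":((204,217),(340,162),50,85),"blue":((252,213),(297,188),105,130),"orange":((168,176),(408,195),5,18),"jar":((185,123),(443,278),20,35),
"pad":((240,167),(345,248),100,130),"plate":((429,290),(108,192),100,130),"handle":((390,208),(165,252),172,6)}
for n,(a,b,h0,h1) in O.items():
    r1,s1=blob(P["scene"],a,h0,h1,rad=12);r2,s2=blob(P["top"],b,h0,h1,rad=12)
    print(n,r1,s1,r2,s2,*tri([(P["scene"],r1),(P["top"],r2)]))
print("well",*tri([(P["scene"],(338,224)),(P["top"],(215,230))]))
print("pivot",*tri([(P["scene"],(410,259)),(P["top"],(131,212))]))
for px in ((97,175),(238,162),(247,278),(105,291)): print(atz(P["top"],px,.035))
big=lambda n,x0,x1,y0,y1,k:cv2.resize(P[n]["frame"][y0:y1,x0:x1],None,fx=k,fy=k,interpolation=cv2.INTER_CUBIC)
im=np.vstack([big("top",85,255,150,300,3.3)[:300],big("top",85,255,150,300,3.3)[195:]])if 0 else big("top",85,255,155,300,4)
cv2.imwrite("pics/c1.png",im)
cv2.imwrite("pics/c2.png",big("scene",290,460,180,325,4))
E
python3 b.py
```

```text
sample [202.8808 216.5808] [194 208  19  18 260] [340.5    162.2177] [331 153  20  19 294] [ 0.6676 -0.1836  0.0762] [np.float64(0.0017117999032776792), np.float64(0.0017117999032777557)]
blue [252.0783 213.3701] [243 205  19  18 281] [296.6083 188.0605] [286 179  21  20 314] [ 0.6136 -0.0974  0.076 ] [np.float64(0.0015693063840544223), np.float64(0.001569306384054507)]
orange [167.5366 174.8252] [159 167  18  17 246] [408.3667 194.9879] [399 185  20  21 330] [ 0.6049 -0.319   0.0755] [np.float64(0.0017742823450372317), np.float64(0.0017742823450370428)]
jar [184.7003 121.9809] [173 113  24  19 367] [443.1595 278.2762] [429 264  29  30 677] [ 0.4419 -0.386   0.0752] [np.float64(0.001852450282919094), np.float64(0.0018524502829188794)]
pad [240.2172 163.9963] [230 157  22  15 267] [344.9903 247.6524] [333 235  25  26 515] [ 0.4992 -0.1937  0.0711] [np.float64(0.0012646952879503482), np.float64(0.0012646952879503605)]
plate [429.1141 290.4239] [421 282  18  17 184] [107.4514 192.0347] [ 98 184  19  17 144] [0.6031 0.2826 0.0491] [np.float64(0.0006257208555296506), np.float64(0.0006257208555296705)]
handle [388.8974 206.906 ] [384 198  11  21 117] [165.7838 251.6486] [160 248  12   9  74] [0.4827 0.1497 0.093 ] [np.float64(0.0019640613771463107), np.float64(0.0019640613771462357)]
well [0.5316 0.0631 0.04  ] [np.float64(0.0016746684467752139), np.float64(0.0016746684467751549)]
pivot [0.5615 0.2281 0.0624] [np.float64(0.0007820823536856691), np.float64(0.0007820823536856442)]
[0.6411 0.3113 0.035 ]
[0.674 0.02  0.035]
[ 0.4381 -0.0049  0.035 ]
[0.4048 0.2792 0.035 ]
```

View pics/c1.png

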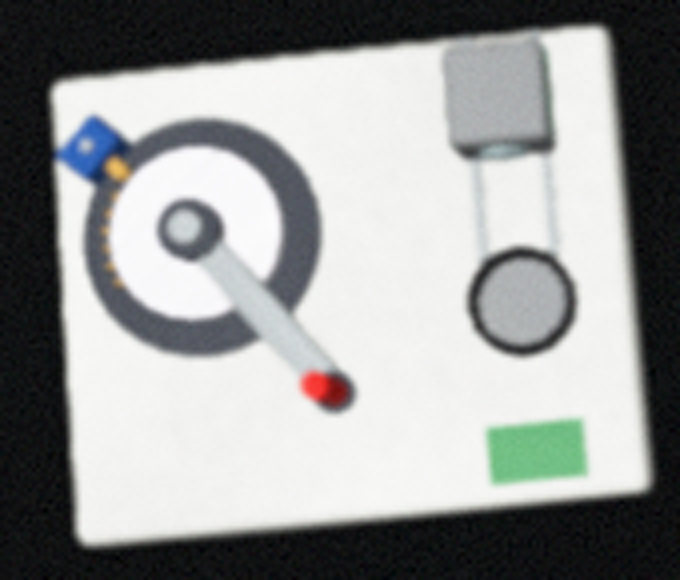

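View pics/c2.png

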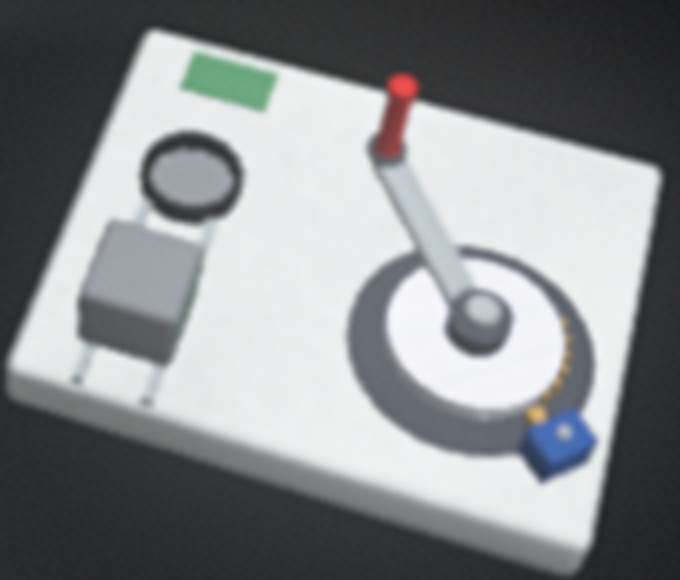

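The top crop shows the well at (523,301), the pivot at (185,227) and the handle top at (315,385). The pawl block is at (92,148). The scene crop shows the well at (192,177), the pivot at (484,309) and the handle top at (403,88). Next I fit cylinder silhouettes to get accurate centres.

```bash
cat > c.py <<'E'
from b import *
from scipy.optimize import least_squares
t=np.linspace(0,2*np.pi,60)
def cen(p,x,r,h):
    pts=np.array([proj(p,[x[0]+r*np.cos(a),x[1]+r*np.sin(a),z]) for a in t for z in (x[2],x[2]-h)],np.float32)
    M=cv2.moments(cv2.convexHull(pts));return np.array([M["m10"]/M["m00"],M["m01"]/M["m00"]])
print("---- fits: xyz of top face, residual px")
def fit(n,r1,r2,r,h,x0):
    f=lambda x:np.r_[cen(P["scene"],x,r,h)-r1,cen(P["top"],x,r,h)-r2]
    s=least_squares(f,x0,diff_step=1e-4);print(n,s.x,s.fun)
for n,r,h in (("sample",.0175,.018),("blue",.0175,.018),("orange",.0175,.018),("pad",.02,.0005),("handle",.007,.055)):
    a,b,h0,h1=O[n];r1,_=blob(P["scene"],a,h0,h1,rad=12);r2,_=blob(P["top"],b,h0,h1,rad=12)
    fit(n,r1,r2,r,h,np.array(tri([(P["scene"],r1),(P["top"],r2)])[0]))
fit("wellrim",(338,224.2),(215.6,230.2),.028,.001,[.53,.063,.047])
fit("pivot",(410.9,257.1),(131.1,211.6),.012,.001,[.56,.228,.07])
fit("handletop",(390.6,202),(163.6,251.1),.007,.001,[.48,.15,.114])
E
python3 c.py | sed -n '/----/,$p'
```

```text
---- fits: xyz of top face, residual px
sample [ 0.6675 -0.1837  0.0851] [-0.8308 -0.1395 -0.7292  0.3562]
blue [ 0.6135 -0.0975  0.0849] [-0.7702 -0.0923 -0.6717  0.2973]
orange [ 0.605  -0.3191  0.0845] [-0.8545 -0.1809 -0.695   0.3634]
pad [ 0.4993 -0.1938  0.0716] [-0.6435 -0.0896 -0.5075  0.2312]
handle [0.4826 0.1495 0.1194] [-1.1065  0.0183 -0.9844  0.3161]
wellrim [0.5312 0.0623 0.0396] [-1.0828 -0.0378 -0.9639  0.3514]
pivot [0.5612 0.2274 0.0688] [-0.9754  0.033  -0.9556  0.2838]
handletop [0.4827 0.1504 0.1097] [-1.0538  0.0189 -0.9341  0.2986]
```

Request:
{"method": "carry_out", "body": {"deltas": [[0.0854,0.0159,-0.0298,0,0],[0.0854,0.0159,-0.0298,0,0],[0.0854,0.0159,-0.0298,0,0],[0.0854,0.0159,-0.0298,0,0],[0.0854,0.0159,-0.0298,0,0],[0.0854,0.0159,-0.0298,0,0],[0.0854,0.0159,-0.0298,0,0],[0.0854,0.0159,-0.0298,0,0],[0.0854,0.0159,-0.0298,0,0],[0.0854,0.0159,-0.0298,0,0],[0.0854,0.0159,-0.0298,0,0],[0.0854,0.0159,-0.0298,0,0],[0.0854,0.0159,-0.0298,0,0],[0.0854,0.0159,-0.0298,0,0],[0.0854,0.0159,-0.0298,0,0],[0.0854,0.0159,-0.0298,0,0],[0.0854,0.0159,-0.0298,0,0],[0.0854,0.0159,-0.0298,0,0],[0.0854,0.0159,-0.0298,0,0],[0.0854,0.0159,-0.0298,0,0]]}}

```text
time_s: 3.62
eef_pos: [0.5903, -0.0348, 0.2424]
orientation: [0.0, 0.223, 0.975, 0.0]
wrist_force: [0.1, 1.2, -0.3]
gripper_width: 1.004
gripper_force: 0.0
```

```bash
cat > w.py <<'E'
from h import *
import sys,pickle
def snap(tag):
    p=imaging.grab_frame("wrist");cv2.imwrite(f"pics/{tag}.png",p["frame"]);pickle.dump(p,open(tag+".pkl","wb"));return p
p=snap(sys.argv[1])
for X in ([.6675,-.1837,.08],[.6135,-.0975,.08],[.5,-.194,.072],[.5315,.062,.047]): print(proj(p,X))
print(p["xyz"],telemetry.read_state()["eef_pos"])
E
python3 w.py w1
```

```text
[176.117342   325.40634411]
[226.75625471 244.83771076]
[ 75.63836592 178.90075716]
[345.62558844  82.69702028]
[ 0.52751611 -0.00526667  0.37289146] [ 0.5939436  -0.04013349  0.24237283]
```

Request:
{"method": "carry_out", "body": {"deltas": [[0.0854,0.0155,-0.03,0,0.09],[0.0854,0.0155,-0.03,0,0.09],[0.0854,0.0155,-0.03,0,0.09],[0.0854,0.0155,-0.03,0,0.09],[0.0854,0.015,-0.029,0,0.09],[0.0854,0,0,0,0],[0.0854,0,0,0,0]]}}

```text
time_s: 4.25
eef_pos: [0.6671, -0.1837, 0.2416]
orientation: [-0.0, 0.001, 1.0, 0.0]
wrist_force: [-1.4, -0.1, -0.4]
gripper_width: 1.0
gripper_force: 0.0
```

```bash
python3 w.py w2; python3 -c "
import cv2,numpy as np
cv2.imwrite('pics/w12.png',cv2.resize(np.hstack([cv2.imread('pics/w1.png'),cv2.imread('pics/w2.png')]),(800,300)))"
```

```text
[277.02424922 194.95052528]
[379.70019202 132.06932849]
[263.32729522 -15.74560003]
[549.85128507  39.04349244]
[ 0.5975087  -0.18404678  0.37213026] [ 0.6665423  -0.18237505  0.24181058]
```

View pics/w12.png

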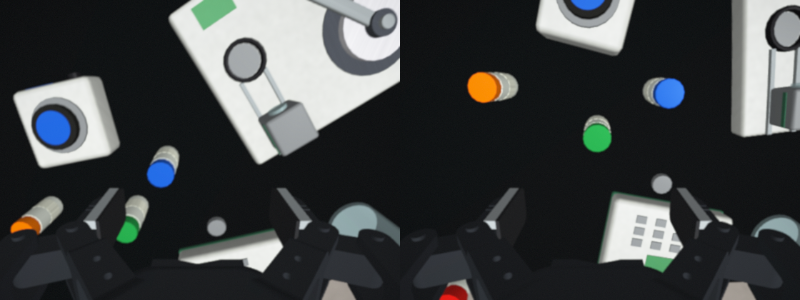

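In the wrist views, green cap top is at about (276,193) in w2, matching the prediction of (277,195). In w1 the well is at (343,84) and the pad at (73,179), both within 2–3 px of the predictions.

```bash
cat > d.py <<'E'
from b import blob,P
from h import *
import pickle
w1,w2=[pickle.load(open(f,"rb")) for f in ("w1.pkl","w2.pkl")]
print("----")
g=blob(w2,(276,193),50,85,rad=20);print("green",g,atz(w2,g[0],.078))
b=blob(w1,(73,179),100,130,rad=20);print("pad",b,atz(w1,b[0],.072))
f=w1["frame"].max(2);m=(f<60).astype(np.uint8)
n,l,st,c=cv2.connectedComponentsWithStats(m)
for i in range(1,n):
    if np.linalg.norm(c[i]-(343,84))<25 and st[i][4]>100:
        (e,ax,an)=cv2.fitEllipse(np.argwhere(cv2.morphologyEx((l==i).astype(np.uint8),cv2.MORPH_GRADIENT,np.ones((3,3))))[:,::-1].astype(np.float32)); print("ring",c[i],st[i],e,ax,atz(w1,c[i],.047),atz(w1,c[i],.043))
p=P["top"];f=p["frame"].max(2);n,l,st,c=cv2.connectedComponentsWithStats((f<90).astype(np.uint8))
for i in range(1,n):
    if np.linalg.norm(c[i]-(215,230))<12: print("topring",c[i],st[i],atz(p,c[i],.044))
p=P["scene"];f=p["frame"].max(2);n,l,st,c=cv2.connectedComponentsWithStats((f<90).astype(np.uint8))
for i in range(1,n):
    if np.linalg.norm(c[i]-(338,224))<12: print("sring",c[i],st[i],atz(p,c[i],.044))
E
python3 d.py | sed -n '/----/,$p'
```

```text
----
green (array([275.5854, 193.2665]), array([ 255,  173,   42,   41, 1317], dtype=int32)) [ 0.6665 -0.185   0.078 ]
pad (array([ 74.0019, 178.5173]), array([  49,  153,   51,   52, 2053], dtype=int32)) [ 0.499  -0.1952  0.072 ]
ring [345.0744  82.1503] [314  54  57  60 672] (342.0193786621094, 84.12115478515625) (54.13608932495117, 57.290931701660156) [0.5309 0.0617 0.047 ] [0.5309 0.0626 0.043 ]
topring [214.8644 229.7034] [203 217  25  26 118] [0.5323 0.0614 0.044 ]
sring [337.2517 223.7823] [326 214  24  21 147] [0.5339 0.0639 0.044 ]
```

Request:
{"method": "carry_out", "body": {"deltas": [[0.0854,0,0,-0.03,0],[0.0854,0,0,-0.03,0],[0.0854,0,0,-0.03,0],[0.0854,0,0,-0.03,0],[0.0854,0,0,-0.03,0],[0.0854,0,0,-0.026,0],[0.0854,0,0,-0.021,0],[0.0854,0,0,0,0]]}}

```text
time_s: 4.97
eef_pos: [0.6619, -0.1788, 0.04]
orientation: [-0.005, -0.001, 1.0, 0.002]
wrist_force: [-1.0, 0.1, 0.1]
gripper_width: 1.002
gripper_force: 0.0
```

Request:
{"method": "carry_out", "body": {"deltas": [[0.02,0,0,0,0],[0.02,0,0,0,0],[0.02,0,0,0,0],[0.02,0,0,0,0],[0.02,0,0,0,0],[0.02,0,0,0,0]], "force": 40}}

```text
time_s: 5.47
eef_pos: [0.6684, -0.1828, 0.0478]
orientation: [0.002, -0.0, 1.0, -0.001]
wrist_force: [-1.0, 0.8, 6.4]
gripper_width: 0.413
gripper_force: 39.6
```

Request:
{"method": "carry_out", "body": {"deltas": [[0.02,0,0,0.01,0],[0.02,0,0,0.025,0],[0.02,0,0,0.03,0],[0.02,0,0,0.03,0],[0.02,0,0,0.025,0],[0.02,-0.02,-0.001,0.01,0],[0.02,-0.028,-0.002,0,0],[0.02,-0.03,-0.002,0,0],[0.02,-0.03,-0.002,0,0],[0.02,-0.03,-0.002,0,0],[0.02,-0.02,-0.002,0,0],[0.02,-0.01,0,0,0],[0.02,0,0,0,0],[0.02,0,0,0,0],[0.02,0,0,0,0],[0.02,0,0,0,0],[0.02,0,0,0,0]]}}

```text
time_s: 6.88
eef_pos: [0.5, -0.1933, 0.1754]
orientation: [0.0, -0.0, 1.0, -0.0]
wrist_force: [0.8, -0.7, -0.5]
gripper_width: 0.405
gripper_force: 39.8
```

```bash
cat > e.py <<'E'
from h import *
import sys
for n in ("scene","top","wrist"):
    p=imaging.grab_frame(n);cv2.imwrite(f"pics/{n}_{sys.argv[1]}.png",p["frame"])
    import pickle;pickle.dump(p,open(f"{n}_{sys.argv[1]}.pkl","wb"))
s=telemetry.read_state();print(s["eef_pos"],s["wrist_force"],s["gripper_width"],s["time_s"])
E
python3 e.py held
python3 - <<'E'
import cv2,numpy as np
a=cv2.imread('pics/scene_held.png');b=cv2.imread('pics/wrist_held.png')
cv2.imwrite('pics/v1.png',cv2.resize(np.hstack([cv2.resize(a[90:290,110:377],(560,420)),b]),(800,300)))
E
```

```text
[ 0.4993298  -0.19314256  0.17515686] [ 0.41744034 -0.22855458 -0.40882869] 0.41226583136839134 7.0333
```

View pics/v1.png

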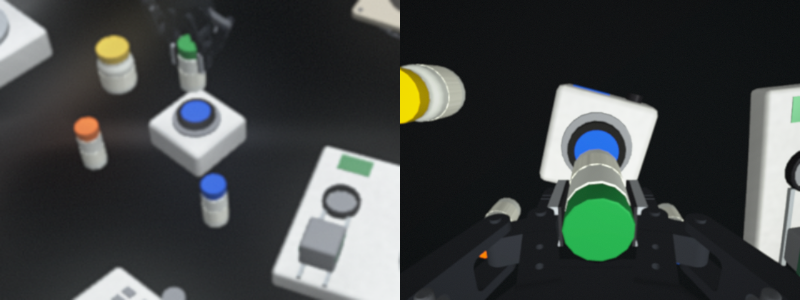

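The vial is held upright over the pad. Descending, then pressing in small steps.

Request:
{"method": "carry_out", "body": {"deltas": [[0.02,0,-0.001,-0.02,0],[0.02,0,0,-0.02,0],[0.02,0,0,-0.01,0],[0.02,0,0,-0.004,0],[0.02,0,0,0,0],[0.02,0,0,0,0]]}}

```text
time_s: 7.53
eef_pos: [0.4991, -0.1943, 0.1217]
orientation: [0.0, -0.0, 1.0, -0.0]
wrist_force: [0.2, 0.2, -0.7]
gripper_width: 0.409
gripper_force: 39.9
```

Request:
{"method": "carry_out", "body": {"deltas": [[0.02,0,0,-0.003,0],[0.02,0,0,0,0],[0.02,0,0,0,0]]}}

```text
time_s: 7.78
eef_pos: [0.5, -0.1948, 0.1195]
orientation: [0.001, -0.0, 1.0, -0.001]
wrist_force: [0.4, 0.4, 0.5]
gripper_width: 0.408
gripper_force: 40.1
```

Request:
{"method": "carry_out", "body": {"deltas": [[0.02,0,0,-0.003,0],[0.02,0,0,0,0],[0.02,0,0,0,0]]}}

```text
time_s: 8.03
eef_pos: [0.4998, -0.1948, 0.1161]
orientation: [0.001, -0.0, 1.0, -0.001]
wrist_force: [1.2, -0.7, 3.4]
gripper_width: 0.41
gripper_force: 40.3
```

Request:
{"method": "carry_out", "body": {"deltas": [[0.02,0,0,-0.003,0],[0.02,0,0,0,0],[0.02,0,0,0,0]]}}

```text
time_s: 8.28
eef_pos: [0.4998, -0.1948, 0.113]
orientation: [0.001, -0.0, 1.0, -0.001]
wrist_force: [1.7, -0.6, 4.8]
gripper_width: 0.41
gripper_force: 40.4
```

Request:
{"method": "carry_out", "body": {"deltas": [[0.02,0,0,-0.002,0],[0.02,0,0,0,0],[0.02,0,0,0,0]]}}

```text
time_s: 8.53
eef_pos: [0.4999, -0.1949, 0.1117]
orientation: [0.001, -0.0, 1.0, -0.001]
wrist_force: [1.4, 0.0, 7.9]
gripper_width: 0.41
gripper_force: 40.0
```

Request:
{"method": "carry_out", "body": {"deltas": [[0.02,0,0,-0.0015,0],[0.02,0,0,0,0],[0.02,0,0,0,0]]}}

```text
time_s: 8.78
eef_pos: [0.5003, -0.1952, 0.1113]
orientation: [0.002, -0.0, 1.0, -0.001]
wrist_force: [-0.0, -0.0, 14.6]
gripper_width: 0.409
gripper_force: 38.4
```

Request:
{"method": "carry_out", "body": {"deltas": [[0.02,0,0,-0.001,0],[0.02,0,0,0,0],[0.02,0,0,0,0]]}}

```text
time_s: 9.03
eef_pos: [0.5004, -0.1952, 0.1112]
orientation: [0.002, -0.0, 1.0, -0.001]
wrist_force: [-2.5, 0.8, 19.9]
gripper_width: 0.408
gripper_force: 38.7
```

Request:
{"method": "carry_out", "body": {"deltas": [[0.02,0,0,0,0],[0.02,0,0,0,0],[0.02,0,0,0,0],[0.02,0,0,0,0],[0.02,0,0,0,0],[0.02,0,0,0,0],[0.02,0,0,0,0],[0.02,0,0,0,0],[0.02,0,0,0,0],[0.02,0,0,0,0]]}}

```text
time_s: 9.87
eef_pos: [0.5004, -0.1952, 0.1113]
orientation: [0.002, -0.0, 1.0, -0.001]
wrist_force: [-2.4, -0.6, 20.0]
gripper_width: 0.407
gripper_force: 38.7
```

Request:
{"method": "carry_out", "body": {"deltas": [[0.02,0,0,0.01,0],[0.02,0,0,0.02,0],[0.02,0,0,0.02,0],[0.02,0,0,0.015,0],[0.02,0.003,0.02,0,0],[0.02,0.003,0.028,0,0],[0.02,0.004,0.03,0,0],[0.02,0.004,0.03,0,0],[0.02,0.004,0.03,0,0],[0.02,0.004,0.03,0,0],[0.02,0.004,0.03,0,0],[0.02,0.003,0.028,0,0],[0.02,0.002,0.02,0,0],[0.02,0.001,0.01,0,0],[0.02,0,0,0,0],[0.02,0,0,0,0],[0.02,0,0,0,0],[0.02,0,0,0,0]]}}

```text
time_s: 11.37
eef_pos: [0.5304, 0.0606, 0.1725]
orientation: [-0.0, 0.001, 1.0, -0.0]
wrist_force: [0.3, 0.0, -0.2]
gripper_width: 0.409
gripper_force: 40.0
```

```bash
python3 e.py well; cat > f.py <<'E'
from b import blob
from h import *
import pickle
np.set_printoptions(precision=4,suppress=True);print("----")
for t,T in (("held",(.4997,-.1935,.1752)),("well",telemetry.read_state()["eef_pos"])):
    p=pickle.load(open(f"wrist_{t}.pkl","rb"));g=blob(p,(277,308),50,85,rad=30)
    # bright top face: fit circle on green edge
    print(t,g,"cap top rel TCP",atz(p,g[0],T[2]-.0465+.08)-T)
    for n in ("scene","top"):
        pk=pickle.load(open(f"{n}_{t}.pkl","rb"))
print(proj(p,[.5315,.062,.047]))
E
python3 f.py | sed -n '/----/,$p'
python3 - <<'E'
import cv2,numpy as np
a=cv2.imread('pics/scene_well.png');b=cv2.imread('pics/wrist_well.png')
cv2.imwrite('pics/v2.png',cv2.resize(np.hstack([cv2.resize(a[150:330,270:510],(560,420)),b]),(800,300)))
E
```

```text
[0.53072671 0.06087333 0.17283826] [ 0.61038003 -0.05643212 -0.39388072] 0.4121457840637467 11.5167
----
held (array([277.4569, 312.9305]), array([ 226,  258,  104,  109, 8822], dtype=int32)) cap top rel TCP [-0.0074  0.0001  0.0335]
well (array([277.0065, 312.6945]), array([ 226,  258,  104,  108, 8734], dtype=int32)) cap top rel TCP [-0.0074 -0.0005  0.0335]
[278.8406 206.2549]
```

View pics/v2.png

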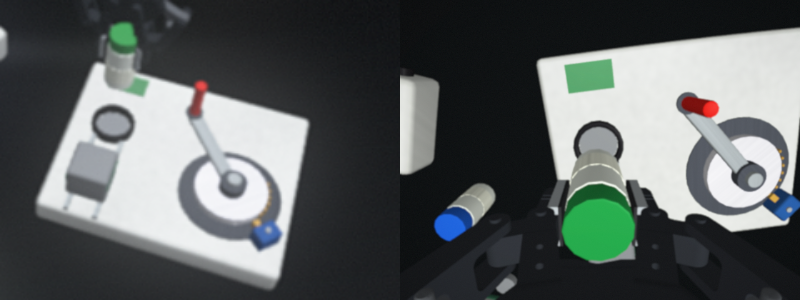

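```bash
cat > g.py <<'E'
from c import cen
from b import blob
from h import *
import pickle
from scipy.optimize import least_squares
np.set_printoptions(precision=4,suppress=True);print("----")
T=np.array([.5307,.0608,.1727]);p=pickle.load(open("wrist_well.pkl","rb"))
g=blob(p,(277,308),50,85,rad=30)[0]
for zb in (.042,.046,.05):
  s=least_squares(lambda x:cen(p,[x[0],x[1],T[2]-zb+.08],.0175,.018)-g,[T[0],T[1]],diff_step=1e-4);print("cap",zb,s.x,s.x-T[:2])
# well: upper arc of ring (unoccluded): outer edge points white->black scanning outward
f=p["frame"].max(2).astype(float);c0=np.array([277,204.]);pts=[]
for a in np.radians(np.arange(170,371,6)):
    prof=[f[int(round(c0[1]+r*np.sin(a))),int(round(c0[0]+r*np.cos(a)))] for r in np.arange(20,45,.5)]
    k=int(np.argmin(prof)); o=[i for i in range(k,len(prof)) if prof[i]>110]
    if o and prof[k]<90: pts.append(c0+(20+.5*o[0])*np.array([np.cos(a),np.sin(a)]))
W=np.array([atz(p,q_,.047)[:2] for q_ in pts])
s=least_squares(lambda x:np.linalg.norm(W-x[:2],axis=1)-x[2],[.531,.062,.028],loss="soft_l1",f_scale=.001)
print("well",len(W),s.x,np.abs(s.fun).mean())
s=least_squares(lambda x:np.linalg.norm(W-x[:2],axis=1)-.028,[.531,.062],loss="soft_l1",f_scale=.001);print(s.x)
E
python3 g.py | sed -n '/----/,$p' | sed '1,/^----/{/fits/,$!d}' | tail -6
```

```text
----
cap 0.042 [0.5252 0.0604] [-0.0055 -0.0004]
cap 0.046 [0.5278 0.0604] [-0.0029 -0.0004]
cap 0.05 [0.5304 0.0604] [-0.0003 -0.0004]
well 34 [0.5291 0.0608 0.0267] 0.00029858849674104583
[0.5306 0.0608]
```

Request:
{"method": "carry_out", "body": {"deltas": [[0.02,0.0015,0.0005,-0.015,0],[0.02,0,0,-0.025,0],[0.02,0,0,-0.02,0],[0.02,0,0,-0.01,0],[0.02,0,0,-0.005,0],[0.02,0,0,0,0],[0.02,0,0,0,0]]}}

```text
time_s: 12.1
eef_pos: [0.5328, 0.0622, 0.0984]
orientation: [0.0, 0.0, 1.0, -0.0]
wrist_force: [-0.4, 0.6, -0.4]
gripper_width: 0.41
gripper_force: 40.0
```

Request:
{"method": "carry_out", "body": {"deltas": [[0.02,0,0,-0.003,0],[0.02,0,0,0,0]]}}

```text
time_s: 12.27
eef_pos: [0.5331, 0.0623, 0.0956]
orientation: [0.001, -0.0, 1.0, -0.0]
wrist_force: [-0.9, 0.2, -1.4]
gripper_width: 0.408
gripper_force: 40.0
```

Request:
{"method": "carry_out", "body": {"deltas": [[0.02,0,0,-0.003,0],[0.02,0,0,0,0]]}}

```text
time_s: 12.43
eef_pos: [0.5324, 0.0623, 0.092]
orientation: [0.0, -0.0, 1.0, -0.0]
wrist_force: [0.3, 0.5, -1.5]
gripper_width: 0.41
gripper_force: 40.0
```

Request:
{"method": "carry_out", "body": {"deltas": [[0.02,0,0,-0.003,0],[0.02,0,0,0,0]]}}

```text
time_s: 12.6
eef_pos: [0.5319, 0.0624, 0.0884]
orientation: [-0.0, -0.0, 1.0, -0.0]
wrist_force: [-1.0, 0.2, -0.7]
gripper_width: 0.408
gripper_force: 40.0
```

Request:
{"method": "carry_out", "body": {"deltas": [[0.02,0,0,-0.003,0],[0.02,0,0,0,0]]}}

```text
time_s: 12.77
eef_pos: [0.5319, 0.0623, 0.0853]
orientation: [-0.0, -0.0, 1.0, 0.0]
wrist_force: [-0.5, -0.7, -0.3]
gripper_width: 0.41
gripper_force: 40.0
```

Request:
{"method": "carry_out", "body": {"deltas": [[0.02,0,0,-0.002,0],[0.02,0,0,0,0]]}}

```text
time_s: 12.93
eef_pos: [0.532, 0.0623, 0.0834]
orientation: [-0.0, -0.0, 1.0, 0.0]
wrist_force: [0.3, -0.6, -0.8]
gripper_width: 0.403
gripper_force: 40.0
```

Request:
{"method": "carry_out", "body": {"deltas": [[0.02,0,0,-0.0015,0],[0.02,0,0,0,0]]}}

```text
time_s: 13.1
eef_pos: [0.5325, 0.0623, 0.0826]
orientation: [0.0, -0.0, 1.0, -0.0]
wrist_force: [-1.1, 0.7, 1.4]
gripper_width: 0.41
gripper_force: 39.8
```

Request:
{"method": "carry_out", "body": {"deltas": [[0.02,0,0,-0.001,0],[0.02,0,0,0,0]]}}

```text
time_s: 13.27
eef_pos: [0.5326, 0.0623, 0.0825]
orientation: [0.0, -0.0, 1.0, -0.0]
wrist_force: [-2.1, -0.7, 7.9]
gripper_width: 0.403
gripper_force: 40.5
```

Request:
{"method": "carry_out", "body": {"deltas": [[0.055,0,0,0,0],[0.055,0,0,0,0],[0.055,0,0,0,0],[0.055,0,0,0,0],[0.055,0,0,0.01,0],[0.055,0,0,0.025,0],[0.055,0,0,0.035,0],[0.055,0,0,0.035,0],[0.055,0,0,0.02,0],[0.055,0,0,0,0],[0.055,0,0,0,0]]}}

```text
time_s: 14.18
eef_pos: [0.5336, 0.0623, 0.2086]
orientation: [0.002, -0.0, 1.0, -0.0]
wrist_force: [-0.3, -0.2, -0.5]
gripper_width: 0.643
gripper_force: 0.0
```

```bash
python3 e.py rel
python3 - <<'E'
import cv2,numpy as np
a=cv2.imread('pics/scene_rel.png');b=cv2.imread('pics/wrist_rel.png')
cv2.imwrite('pics/v3.png',cv2.resize(np.hstack([cv2.resize(a[150:330,270:510],(560,420)),b]),(800,300)))
E
```

```text
[0.53106494 0.06230698 0.20495156] [-0.20403416  0.21567872  0.60643714] 0.6468813672933809 14.3333
```

View pics/v3.png

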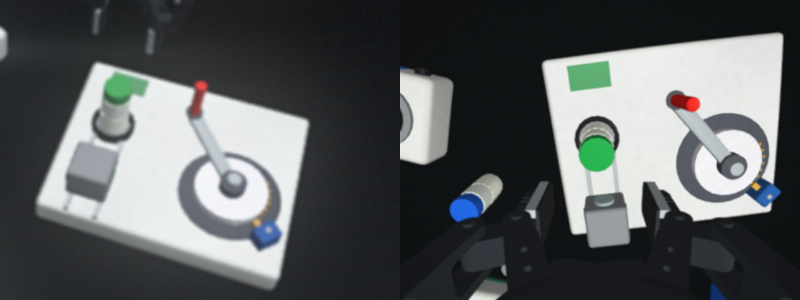

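The vial stands upright in the well and is released. Now localise the handle and pivot.

```bash
cat > k.py <<'E'
from c import cen
from b import blob
from h import *
import pickle
from scipy.optimize import least_squares
np.set_printoptions(precision=4,suppress=True);print("=====")
p=pickle.load(open("wrist_rel.pkl","rb"))
r,st=blob(p,(402,142),172,6,rad=25);print(r,st)
s=least_squares(lambda x:cen(p,[x[0],x[1],.114],.007,.055)-r,[.48,.15],diff_step=1e-4);print("handle wrist",s.x)
print("handle top pt",atz(p,(411,145),.114))
print("pivot",[atz(p,(470,234),z) for z in (.065,.07,.075)])
f=p["frame"].max(2).astype(float);c0=np.array([455,222.]);pts=[]
for n in ("scene","top"):
    q_=pickle.load(open(f"{n}_rel.pkl","rb"));r2,_=blob(q_,(390,207) if n=="scene" else (165,251),172,6,rad=12)
    s=least_squares(lambda x:cen(q_,[x[0],x[1],.114],.007,.055)-r2,[.48,.15],diff_step=1e-4);print(n,r2,s.x)
print(telemetry.read_state()["qpos"])
E
python3 k.py | sed -n '/=====/,$p'
```

```text
=====
[399.1365 143.1892] [378 132  42  25 740]
handle wrist [0.4825 0.1482]
handle top pt [0.4818 0.1486 0.114 ]
pivot [array([0.5606, 0.2268, 0.065 ]), array([0.5588, 0.2237, 0.07  ]), array([0.557 , 0.2207, 0.075 ])]
scene [388.8974 206.906 ] [0.477  0.1508]Traceback (most recent call last):
  File "k.py", line 14, in <module>
    q_=pickle.load(open(f"{n}_rel.pkl","rb"));r2,_=blob(q_,(390,207) if n=="scene" else (165,251),172,6,rad=12)
                                                   ~~~~^^^^^^^^^^^^^^^^^^^^^^^^^^^^^^^^^^^^^^^^^^^^^^^^^^^^^^^^
  File "b.py", line 10, in blob
    i=max(k,key=lambda i:st[i][4]);return c[i],st[i]
ValueError: max() iterable argument is empty
```

Request:
{"method": "carry_out", "body": {"deltas": [[0.055,-0.008,0.015,0,0.07],[0.055,-0.012,0.02,0,0.07],[0.055,-0.012,0.022,0,0.07],[0.055,-0.011,0.02,0,0.07],[0.055,-0.005,0.01,0,0.07],[0.055,0,0,-0.02,0],[0.055,0,0,-0.03,0],[0.055,0,0,-0.03,0],[0.055,0,0,-0.025,0],[0.055,0,0,-0.015,0],[0.055,0,0,0,0],[0.055,0,0,0,0]]}}

```text
time_s: 15.33
eef_pos: [0.4821, 0.1489, 0.0844]
orientation: [-0.003, -0.174, 0.985, 0.0]
wrist_force: [0.2, 0.8, -0.2]
gripper_width: 0.648
gripper_force: 0.0
```

Request:
{"method": "carry_out", "body": {"deltas": [[0.0,0,0,0,0],[0.0,0,0,0,0],[0.0,0,0,0,0],[0.0,0,0,0,0],[0.0,0,0,0,0],[0.0,0,0,0,0],[0.0,0,0,0,0]], "force": 80}}

```text
time_s: 15.92
eef_pos: [0.4851, 0.1502, 0.0876]
orientation: [0.001, -0.174, 0.985, 0.001]
wrist_force: [-1.9, 2.8, 6.1]
gripper_width: 0.146
gripper_force: 77.8
```

```bash
python3 e.py grip
python3 - <<'E'
import cv2,numpy as np
a=cv2.imread('pics/scene_grip.png');b=cv2.imread('pics/wrist_grip.png')
cv2.imwrite('pics/v4.png',cv2.resize(np.hstack([cv2.resize(a[150:330,270:510],(560,420)),b]),(800,300)))
E
```

```text
[0.48512662 0.15017282 0.0876509 ] [-1.38672655  3.48579439  5.78753575] 0.1391628493915632 16.0667
```

View pics/v4.png

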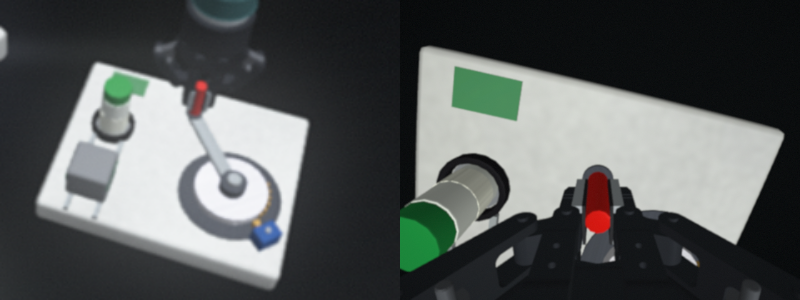

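The handle is pinched; the wrist view shows red between the pads at (598,215). Now planning arc increments.

```bash
cat > arc.py <<'E'
import numpy as np
c=np.array([.5615,.228]);r0=np.array([.4851,.1502])-c;r=np.hypot(*r0);t0=np.arctan2(r0[1],r0[0])
f=np.arange(0,1.06,.03);X=np.round(c[:,None]+r*np.array([np.cos(t0-f),np.sin(t0-f)]),4).T
for i,d in enumerate(np.diff(X,axis=0)): print(round(f[i+1],2),np.round(d,4).tolist(),X[i+1])
E
python3 arc.py
```

```text
0.03 [-0.0023, 0.0023] [0.4828 0.1525]
0.06 [-0.0022, 0.0024] [0.4806 0.1549]
0.09 [-0.0022, 0.0025] [0.4784 0.1574]
0.12 [-0.0021, 0.0025] [0.4763 0.1599]
0.15 [-0.002, 0.0026] [0.4743 0.1625]
0.18 [-0.0019, 0.0026] [0.4724 0.1651]
0.21 [-0.0018, 0.0027] [0.4706 0.1678]
0.24 [-0.0018, 0.0028] [0.4688 0.1706]
0.27 [-0.0017, 0.0028] [0.4671 0.1734]
0.3 [-0.0016, 0.0029] [0.4655 0.1763]
0.33 [-0.0015, 0.0029] [0.464  0.1792]
0.36 [-0.0014, 0.0029] [0.4626 0.1821]
0.39 [-0.0013, 0.003] [0.4613 0.1851]
0.42 [-0.0013, 0.003] [0.46   0.1881]
0.45 [-0.0011, 0.0031] [0.4589 0.1912]
0.48 [-0.0011, 0.0031] [0.4578 0.1943]
0.51 [-0.001, 0.0031] [0.4568 0.1974]
0.54 [-0.0008, 0.0032] [0.456  0.2006]
0.57 [-0.0008, 0.0031] [0.4552 0.2037]
0.6 [-0.0007, 0.0032] [0.4545 0.2069]
0.63 [-0.0006, 0.0032] [0.4539 0.2101]
0.66 [-0.0005, 0.0033] [0.4534 0.2134]
0.69 [-0.0003, 0.0032] [0.4531 0.2166]
0.72 [-0.0003, 0.0033] [0.4528 0.2199]
0.75 [-0.0002, 0.0033] [0.4526 0.2232]
0.78 [-0.0001, 0.0032] [0.4525 0.2264]
0.81 [0.0, 0.0033] [0.4525 0.2297]
0.84 [0.0001, 0.0033] [0.4526 0.233 ]
0.87 [0.0002, 0.0032] [0.4528 0.2362]
0.9 [0.0003, 0.0033] [0.4531 0.2395]
0.93 [0.0004, 0.0032] [0.4535 0.2427]
0.96 [0.0004, 0.0033] [0.4539 0.246 ]
0.99 [0.0006, 0.0032] [0.4545 0.2492]
1.02 [0.0007, 0.0032] [0.4552 0.2524]
1.05 [0.0008, 0.0032] [0.456  0.2556]
```

Request:
{"method": "carry_out", "body": {"deltas": [[0,-0.0023,0.0023,0,0],[0,0,0,0,0],[0,0,0,0,0]]}}

```text
time_s: 16.32
eef_pos: [0.485, 0.1504, 0.0878]
orientation: [0.003, -0.174, 0.985, -0.002]
wrist_force: [3.2, -4.7, 3.9]
gripper_width: 0.143
gripper_force: 78.1
```

Request:
{"method": "carry_out", "body": {"deltas": [[0,-0.0022,0.0024,0,0],[0,0,0,0,0],[0,0,0,0,0]]}}

```text
time_s: 16.57
eef_pos: [0.4837, 0.1519, 0.0879]
orientation: [0.003, -0.173, 0.985, -0.004]
wrist_force: [5.6, -6.9, 1.4]
gripper_width: 0.141
gripper_force: 78.1
```

Request:
{"method": "carry_out", "body": {"deltas": [[0,-0.0022,0.0025,0,0],[0,0,0,0,0],[0,0,0,0,0]]}}

```text
time_s: 16.82
eef_pos: [0.482, 0.1537, 0.0879]
orientation: [0.004, -0.173, 0.985, -0.004]
wrist_force: [5.5, -8.5, 0.9]
gripper_width: 0.142
gripper_force: 78.2
```

Request:
{"method": "carry_out", "body": {"deltas": [[0,-0.0021,0.0025,0,0],[0,0,0,0,0],[0,0,0,0,0]]}}

```text
time_s: 17.07
eef_pos: [0.4803, 0.1556, 0.088]
orientation: [0.004, -0.172, 0.985, -0.005]
wrist_force: [7.1, -11.0, 0.8]
gripper_width: 0.139
gripper_force: 78.2
```

Request:
{"method": "carry_out", "body": {"deltas": [[0,-0.002,0.0026,0,0],[0,0,0,0,0],[0,0,0,0,0]]}}

```text
time_s: 17.32
eef_pos: [0.4759, 0.1595, 0.0876]
orientation: [0.002, -0.174, 0.985, -0.003]
wrist_force: [2.9, -5.9, 4.8]
gripper_width: 0.144
gripper_force: 78.5
```

Request:
{"method": "carry_out", "body": {"deltas": [[0,-0.0019,0.0026,0,0],[0,0,0,0,0],[0,0,0,0,0]]}}

```text
time_s: 17.57
eef_pos: [0.4742, 0.1618, 0.0876]
orientation: [0.002, -0.174, 0.985, -0.004]
wrist_force: [2.7, -7.0, 4.0]
gripper_width: 0.141
gripper_force: 78.5
```

Request:
{"method": "carry_out", "body": {"deltas": [[0,-0.0018,0.0027,0,0],[0,0,0,0,0],[0,0,0,0,0]]}}

```text
time_s: 17.82
eef_pos: [0.4727, 0.1638, 0.0877]
orientation: [0.002, -0.173, 0.985, -0.005]
wrist_force: [4.3, -8.6, 3.3]
gripper_width: 0.138
gripper_force: 78.5
```

Request:
{"method": "carry_out", "body": {"deltas": [[0,-0.0018,0.0028,0,0],[0,0,0,0,0],[0,0,0,0,0]]}}

```text
time_s: 18.07
eef_pos: [0.4714, 0.1659, 0.0877]
orientation: [0.003, -0.172, 0.985, -0.006]
wrist_force: [5.1, -11.1, 3.7]
gripper_width: 0.143
gripper_force: 78.7
```

Request:
{"method": "carry_out", "body": {"deltas": [[0,-0.0017,0.0028,0,0],[0,0,0,0,0],[0,0,0,0,0]]}}

```text
time_s: 18.32
eef_pos: [0.4703, 0.1677, 0.0877]
orientation: [0.003, -0.172, 0.985, -0.007]
wrist_force: [5.9, -14.2, 3.3]
gripper_width: 0.14
gripper_force: 78.9
```

Request:
{"method": "carry_out", "body": {"deltas": [[0,-0.0016,0.0029,0,0],[0,0,0,0,0],[0,0,0,0,0]]}}

```text
time_s: 18.57
eef_pos: [0.4667, 0.1719, 0.0875]
orientation: [0.001, -0.173, 0.985, -0.005]
wrist_force: [1.5, -8.3, 5.9]
gripper_width: 0.144
gripper_force: 79.0
```

The drops are only about 0.14 rad apart, so grip friction (80 N, tool not turning) is masking the clicks with stick-slip. I'll take the lever back to rest, re-pinch gently with the closing line along the tangent, and turn the tool with the lever.

Request:
{"method": "carry_out", "body": {"deltas": [[0,0.0033,-0.0057,0,0],[0,0.0036,-0.0055,0,0],[0,0.0039,-0.0052,0,0],[0,0.0043,-0.005,0,0],[0,0.0045,-0.0047,0,0],[0,0,0,0,0],[0,0,0,0,0]], "force": 25}}

```text
time_s: 19.15
eef_pos: [0.4834, 0.1495, 0.0869]
orientation: [-0.001, -0.173, 0.985, 0.001]
wrist_force: [-3.8, 1.5, 7.7]
gripper_width: 0.141
gripper_force: 78.9
```

Request:
{"method": "carry_out", "body": {"deltas": [[0.035,0,0,0,0],[0.035,0,0,0,0],[0.035,0,0,0,0.08],[0.035,0,0,0,0.08],[0.035,0,0,0,0.08],[0.035,0,0,0,0.08],[0.035,0,0,0,0.08],[0.035,0,0,0,0.04],[0.035,0,0,0,0],[0.035,0,0,0,0]]}}

```text
time_s: 19.98
eef_pos: [0.4841, 0.1492, 0.086]
orientation: [-0.0, -0.384, 0.923, -0.0]
wrist_force: [-0.7, -0.4, -0.8]
gripper_width: 0.41
gripper_force: 0.0
```

Request:
{"method": "carry_out", "body": {"deltas": [[0,0,0,0,0],[0,0,0,0,0],[0,0,0,0,0],[0,0,0,0,0],[0,0,0,0,0]], "force": 25}}

```text
time_s: 20.4
eef_pos: [0.4836, 0.1498, 0.0862]
orientation: [-0.0, -0.385, 0.923, 0.001]
wrist_force: [-1.7, 2.5, 2.1]
gripper_width: 0.154
gripper_force: 25.2
```

Request:
{"method": "carry_out", "body": {"deltas": [[0,-0.0023,0.0023,0,-0.03],[0,0,0,0,0],[0,0,0,0,0]]}}

```text
time_s: 20.65
eef_pos: [0.4834, 0.1501, 0.0864]
orientation: [0.001, -0.371, 0.929, -0.002]
wrist_force: [2.4, -4.8, -1.6]
gripper_width: 0.158
gripper_force: 25.1
```

Request:
{"method": "carry_out", "body": {"deltas": [[0,-0.0022,0.0024,0,-0.03],[0,0,0,0,0],[0,0,0,0,0]]}}

```text
time_s: 20.9
eef_pos: [0.4816, 0.1522, 0.0864]
orientation: [0.001, -0.357, 0.934, -0.003]
wrist_force: [2.7, -5.5, -3.1]
gripper_width: 0.159
gripper_force: 25.2
```

Request:
{"method": "carry_out", "body": {"deltas": [[0,-0.0022,0.0025,0,-0.03],[0,0,0,0,0],[0,0,0,0,0]]}}

```text
time_s: 21.15
eef_pos: [0.4794, 0.1547, 0.0864]
orientation: [0.001, -0.343, 0.939, -0.003]
wrist_force: [4.4, -5.3, -2.9]
gripper_width: 0.155
gripper_force: 25.2
```

Request:
{"method": "carry_out", "body": {"deltas": [[0,-0.0021,0.0025,0,-0.03],[0,0,0,0,0],[0,0,0,0,0]]}}

```text
time_s: 21.4
eef_pos: [0.4774, 0.1572, 0.0864]
orientation: [0.001, -0.329, 0.944, -0.003]
wrist_force: [3.8, -5.3, -2.2]
gripper_width: 0.157
gripper_force: 25.2
```

Request:
{"method": "carry_out", "body": {"deltas": [[0,-0.002,0.0026,0,-0.03],[0,0,0,0,0],[0,0,0,0,0]]}}

```text
time_s: 21.65
eef_pos: [0.4753, 0.1597, 0.0864]
orientation: [0.001, -0.314, 0.949, -0.003]
wrist_force: [4.4, -6.1, -2.5]
gripper_width: 0.153
gripper_force: 25.2
```

Request:
{"method": "carry_out", "body": {"deltas": [[0,-0.0019,0.0026,0,-0.03],[0,0,0,0,0],[0,0,0,0,0]]}}

```text
time_s: 21.9
eef_pos: [0.4734, 0.1623, 0.0864]
orientation: [0.001, -0.3, 0.954, -0.003]
wrist_force: [4.2, -5.7, -1.9]
gripper_width: 0.156
gripper_force: 25.2
```

Request:
{"method": "carry_out", "body": {"deltas": [[0,-0.0018,0.0027,0,-0.03],[0,0,0,0,0],[0,0,0,0,0]]}}

```text
time_s: 22.15
eef_pos: [0.4715, 0.1649, 0.0864]
orientation: [0.001, -0.286, 0.958, -0.003]
wrist_force: [3.8, -6.1, -2.5]
gripper_width: 0.156
gripper_force: 25.2
```

Request:
{"method": "carry_out", "body": {"deltas": [[0,-0.0018,0.0028,0,-0.03],[0,0,0,0,0],[0,0,0,0,0]]}}

```text
time_s: 22.4
eef_pos: [0.4699, 0.1673, 0.0864]
orientation: [0.001, -0.271, 0.962, -0.004]
wrist_force: [2.6, -7.1, -2.9]
gripper_width: 0.158
gripper_force: 25.4
```

Request:
{"method": "carry_out", "body": {"deltas": [[0,-0.0017,0.0028,0,-0.03],[0,0,0,0,0],[0,0,0,0,0]]}}

```text
time_s: 22.65
eef_pos: [0.4689, 0.1692, 0.0864]
orientation: [0.001, -0.256, 0.967, -0.005]
wrist_force: [5.6, -10.5, -3.5]
gripper_width: 0.155
gripper_force: 25.6
```

Request:
{"method": "carry_out", "body": {"deltas": [[0,-0.0016,0.0029,0,-0.03],[0,0,0,0,0],[0,0,0,0,0]]}}

```text
time_s: 22.9
eef_pos: [0.4662, 0.174, 0.0864]
orientation: [0.001, -0.242, 0.97, -0.002]
wrist_force: [3.4, -4.4, -1.1]
gripper_width: 0.151
gripper_force: 25.2
```

A clean signal now: baseline about 7 N, then a jump to 12 N at about 0.21 rad and a drop. That's click 1 at about 0.28 rad. Continuing the same way.

Request:
{"method": "carry_out", "body": {"deltas": [[0,-0.0015,0.0029,0,-0.03],[0,0,0,0,0],[0,0,0,0,0]], "force": 40}}

```text
time_s: 23.15
eef_pos: [0.4649, 0.1764, 0.0865]
orientation: [0.001, -0.227, 0.974, -0.003]
wrist_force: [4.3, -5.7, -2.0]
gripper_width: 0.148
gripper_force: 39.0
```

Request:
{"method": "carry_out", "body": {"deltas": [[0,-0.0014,0.0029,0,-0.03],[0,0,0,0,0],[0,0,0,0,0]]}}

```text
time_s: 23.4
eef_pos: [0.4637, 0.1788, 0.0864]
orientation: [0.001, -0.213, 0.977, -0.003]
wrist_force: [3.9, -7.7, -0.7]
gripper_width: 0.154
gripper_force: 39.1
```

Request:
{"method": "carry_out", "body": {"deltas": [[0,-0.0013,0.003,0,-0.03],[0,0,0,0,0],[0,0,0,0,0]]}}

```text
time_s: 23.65
eef_pos: [0.4623, 0.1817, 0.0864]
orientation: [0.001, -0.198, 0.98, -0.004]
wrist_force: [4.9, -7.6, -2.0]
gripper_width: 0.152
gripper_force: 39.2
```

Request:
{"method": "carry_out", "body": {"deltas": [[0,-0.0013,0.003,0,-0.03],[0,0,0,0,0],[0,0,0,0,0]]}}

```text
time_s: 23.9
eef_pos: [0.4611, 0.1846, 0.0864]
orientation: [0.001, -0.183, 0.983, -0.004]
wrist_force: [4.4, -9.4, -2.4]
gripper_width: 0.153
gripper_force: 39.2
```

Request:
{"method": "carry_out", "body": {"deltas": [[0,-0.0011,0.0031,0,-0.03],[0,0,0,0,0],[0,0,0,0,0]]}}

```text
time_s: 24.15
eef_pos: [0.46, 0.1872, 0.0864]
orientation: [0.001, -0.168, 0.986, -0.004]
wrist_force: [4.6, -10.3, -1.5]
gripper_width: 0.153
gripper_force: 39.3
```

Request:
{"method": "carry_out", "body": {"deltas": [[0,-0.0011,0.0031,0,-0.03],[0,0,0,0,0],[0,0,0,0,0]]}}

```text
time_s: 24.4
eef_pos: [0.4589, 0.1902, 0.0864]
orientation: [0.001, -0.154, 0.988, -0.004]
wrist_force: [3.7, -10.4, -2.1]
gripper_width: 0.149
gripper_force: 39.4
```

Request:
{"method": "carry_out", "body": {"deltas": [[0,-0.001,0.0031,0,-0.03],[0,0,0,0,0],[0,0,0,0,0]]}}

```text
time_s: 24.65
eef_pos: [0.4574, 0.1948, 0.0864]
orientation: [0.001, -0.139, 0.99, -0.002]
wrist_force: [3.2, -5.8, -1.3]
gripper_width: 0.155
gripper_force: 39.2
```

Request:
{"method": "carry_out", "body": {"deltas": [[0,-0.0008,0.0032,0,-0.03],[0,0,0,0,0],[0,0,0,0,0]]}}

```text
time_s: 24.9
eef_pos: [0.4567, 0.1973, 0.0864]
orientation: [0.001, -0.124, 0.992, -0.003]
wrist_force: [3.3, -8.3, -1.2]
gripper_width: 0.15
gripper_force: 39.4
```

Request:
{"method": "carry_out", "body": {"deltas": [[0,-0.0008,0.0031,0,-0.03],[0,0,0,0,0],[0,0,0,0,0]]}}

```text
time_s: 25.15
eef_pos: [0.456, 0.2, 0.0864]
orientation: [0.001, -0.109, 0.994, -0.004]
wrist_force: [3.8, -9.4, -0.9]
gripper_width: 0.149
gripper_force: 39.5
```

Request:
{"method": "carry_out", "body": {"deltas": [[0,-0.0007,0.0032,0,-0.03],[0,0,0,0,0],[0,0,0,0,0]]}}

```text
time_s: 25.4
eef_pos: [0.4552, 0.2032, 0.0864]
orientation: [0.001, -0.094, 0.996, -0.004]
wrist_force: [3.0, -9.8, -1.3]
gripper_width: 0.15
gripper_force: 39.5
```

Click 2 felt at about 0.45 rad, spacing about 0.2 as it should be. Continuing through click 3.

Request:
{"method": "carry_out", "body": {"deltas": [[0,-0.0006,0.0032,0,-0.03],[0,0,0,0,0],[0,0,0,0,0]]}}

```text
time_s: 25.65
eef_pos: [0.4546, 0.2062, 0.0863]
orientation: [0.001, -0.079, 0.997, -0.004]
wrist_force: [3.2, -10.3, -1.8]
gripper_width: 0.153
gripper_force: 39.5
```

Request:
{"method": "carry_out", "body": {"deltas": [[0,-0.0005,0.0033,0,-0.03],[0,0,0,0,0],[0,0,0,0,0]]}}

```text
time_s: 25.9
eef_pos: [0.4541, 0.2087, 0.0863]
orientation: [0.001, -0.064, 0.998, -0.005]
wrist_force: [3.0, -12.9, -0.3]
gripper_width: 0.153
gripper_force: 39.8
```

Request:
{"method": "carry_out", "body": {"deltas": [[0,-0.0003,0.0032,0,-0.03],[0,0,0,0,0],[0,0,0,0,0]]}}

```text
time_s: 26.15
eef_pos: [0.4535, 0.2125, 0.0863]
orientation: [0.001, -0.049, 0.999, -0.004]
wrist_force: [2.7, -8.9, -0.5]
gripper_width: 0.149
gripper_force: 39.6
```

Request:
{"method": "carry_out", "body": {"deltas": [[0,-0.0003,0.0033,0,-0.03],[0,0,0,0,0],[0,0,0,0,0]]}}

```text
time_s: 26.4
eef_pos: [0.4531, 0.2168, 0.0864]
orientation: [0.001, -0.034, 0.999, -0.003]
wrist_force: [3.1, -5.9, -0.3]
gripper_width: 0.151
gripper_force: 39.4
```

Request:
{"method": "carry_out", "body": {"deltas": [[0,-0.0002,0.0033,0,-0.03],[0,0,0,0,0],[0,0,0,0,0]]}}

```text
time_s: 26.65
eef_pos: [0.4529, 0.2194, 0.0863]
orientation: [0.001, -0.019, 1.0, -0.004]
wrist_force: [2.2, -9.2, 0.0]
gripper_width: 0.151
gripper_force: 39.6
```

Request:
{"method": "carry_out", "body": {"deltas": [[0,-0.0001,0.0032,0,-0.03],[0,0,0,0,0],[0,0,0,0,0]]}}

```text
time_s: 26.9
eef_pos: [0.4527, 0.2223, 0.0863]
orientation: [0.001, -0.004, 1.0, -0.004]
wrist_force: [3.4, -10.6, -0.2]
gripper_width: 0.151
gripper_force: 39.7
```

Request:
{"method": "carry_out", "body": {"deltas": [[0,0,0.0033,0,-0.03],[0,0,0,0,0],[0,0,0,0,0]]}}

```text
time_s: 27.15
eef_pos: [0.4526, 0.2256, 0.0863]
orientation: [0.001, 0.011, 1.0, -0.004]
wrist_force: [1.4, -10.1, 0.2]
gripper_width: 0.155
gripper_force: 39.8
```

Request:
{"method": "carry_out", "body": {"deltas": [[0,0.0001,0.0033,0,-0.03],[0,0,0,0,0],[0,0,0,0,0]]}}

```text
time_s: 27.4
eef_pos: [0.4527, 0.2285, 0.0863]
orientation: [0.001, 0.026, 1.0, -0.005]
wrist_force: [2.3, -11.4, 1.2]
gripper_width: 0.15
gripper_force: 39.9
```

Request:
{"method": "carry_out", "body": {"deltas": [[0,0.0002,0.0032,0,-0.03],[0,0,0,0,0],[0,0,0,0,0]]}}

```text
time_s: 27.65
eef_pos: [0.4526, 0.2309, 0.0862]
orientation: [0.001, 0.041, 0.999, -0.005]
wrist_force: [2.3, -13.9, 1.4]
gripper_width: 0.152
gripper_force: 40.1
```

Request:
{"method": "carry_out", "body": {"deltas": [[0,0.0002,0.002,0,-0.02],[0,0,0,0,0],[0,0,0,0,0]]}}

```text
time_s: 27.9
eef_pos: [0.4527, 0.2329, 0.0862]
orientation: [0.001, 0.051, 0.999, -0.005]
wrist_force: [1.8, -13.1, 1.8]
gripper_width: 0.15
gripper_force: 40.1
```

Request:
{"method": "carry_out", "body": {"deltas": [[0,0.0002,0.002,0,-0.02],[0,0,0,0,0],[0,0,0,0,0]]}}

```text
time_s: 28.15
eef_pos: [0.4531, 0.2365, 0.0863]
orientation: [0.001, 0.061, 0.998, -0.003]
wrist_force: [1.2, -7.9, 0.7]
gripper_width: 0.154
gripper_force: 39.6
```

Request:
{"method": "carry_out", "body": {"deltas": [[0,0.0003,0.002,0,-0.02],[0,0,0,0,0],[0,0,0,0,0]]}}

```text
time_s: 28.4
eef_pos: [0.4533, 0.2387, 0.0862]
orientation: [0.001, 0.071, 0.998, -0.003]
wrist_force: [1.0, -7.8, 1.2]
gripper_width: 0.153
gripper_force: 39.6
```

Request:
{"method": "carry_out", "body": {"deltas": [[0,0.0003,0.002,0,-0.02],[0,0,0,0,0],[0,0,0,0,0]]}}

```text
time_s: 28.65
eef_pos: [0.4535, 0.2404, 0.0862]
orientation: [0.001, 0.08, 0.997, -0.004]
wrist_force: [1.3, -8.9, 1.5]
gripper_width: 0.151
gripper_force: 39.7
```

Request:
{"method": "carry_out", "body": {"deltas": [[0,0.0003,0.002,0,-0.02],[0,0,0,0,0],[0,0,0,0,0]]}}

```text
time_s: 28.9
eef_pos: [0.4537, 0.242, 0.0862]
orientation: [0.001, 0.09, 0.996, -0.004]
wrist_force: [1.2, -9.8, 2.2]
gripper_width: 0.151
gripper_force: 39.8
```

Request:
{"method": "carry_out", "body": {"deltas": [[0,0.0003,0.002,0,-0.02],[0,0,0,0,0],[0,0,0,0,0],[0,0,0,0,0],[0,0,0,0,0]]}}

```text
time_s: 29.32
eef_pos: [0.454, 0.2439, 0.0862]
orientation: [0.001, 0.1, 0.995, -0.004]
wrist_force: [1.2, -10.6, 1.8]
gripper_width: 0.15
gripper_force: 39.8
```

```bash
python3 e.py end
python3 - <<'E'
import cv2,numpy as np
a=cv2.imread('pics/scene_end.png');b=cv2.imread('pics/top_end.png')
cv2.imwrite('pics/v5.png',cv2.resize(np.hstack([cv2.resize(a[90:330,150:470],(560,420)),b]),(800,300)))
E
```

```text
[0.45398883 0.24393841 0.08620995] [  1.54571923 -10.96075546   1.71004696] 0.15226466004614264 29.4667
```

View pics/v5.png

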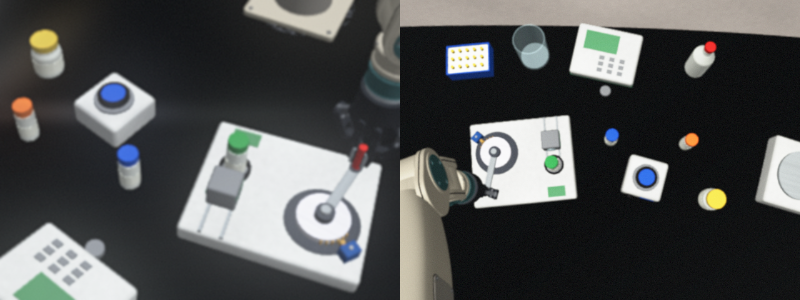

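The force is back to baseline after the fourth drop, and the lever is held at about 0.93 rad. The vial stands upright in the well and the bystanders haven't moved.

```bash
python3 -c "
from workcell import arm
print(arm.sign_off())"
```

```text
the job is handed in; nothing more can be done
None
```

Job handed in at about 29.5 s: the green-capped sample was pressed fully down on the mixer pad for about 1.3 s and stood upright in the well. The lever is held four clicks from rest, at about 0.93 rad. My first pinch was too tight to feel the clicks, so I took the lever back to rest and counted again.

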